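Take the pressure cap off a coolant tank

TASK

Open the coolant tank: turn its pressure cap counter-clockwise (seen from above) until you feel it hook on the first stop, ease it back a touch to unhook it, push it down against its spring and turn it past the stop until it springs up, never straining the tank's neck. Then lift the cap off, stand it upright inside the steel tray without dropping it in, let go, and leave the tray and the other things on the bench where they are.

Things in the scene. Friction and masses are not known exactly. Their poses are not given: they have to be found in the camera images.
- tank: White plastic coolant tank fixed to the bench, 150 x 120 x 90 mm high (x, y, z), origin at the centre of its underside. A round neck, 74 mm across, stands at the centre of its top and carries an aluminium locking ring, upper face 29.6 mm above the tank's top. Neck and ring bear 40 N from the cap in all, no more (the locked cap under its spring already counts about 10 N).
- neck (a point): On the neck's axis at the height of the tank's top; z up, x as the tank's. The locking ring is clamped on at an unknown angle: the first stop is met at a cap yaw relative to the tank of -0.25 to 0.25 rad. The cap can be pressed down only when it stands 0.1 to 0.17 rad short of that stop: nearer, its lugs are hooked on the stop; farther, ledges under the lugs hold it up.
- cap: Black pressure cap, 57 mm high, 0.12 kg, z up, origin at the centre of its underside (9.6 mm above the tank's top when locked). From below: stem 32 mm across to 10 mm; body 37 mm across to 29 mm; two lugs along x (60 mm tip to tip, 8 mm wide, with a hooked toe) at 10 to 16 mm; wing bar on top along x. It starts locked at a yaw of -0.55 to -0.5 rad relative to the tank.
- wing (a point): On the cap's axis at the middle height of its wing bar, 43 mm above the cap's origin. The bar is 48 mm long (cap's x), 14 mm wide (y) and 28 mm high, to be gripped across y. Keep the fingertips at least 28 mm above the cap's origin (15 mm below this point), or they strike the ring when the cap goes down.
- lugs (a point): On the cap's axis at its lugs, 13 mm above its origin. To open, yaw growing: light turn of 0.25 to 0.8 rad to the first stop (hard); back 0.13; press 5.7 to 7 mm (bottoms hard at 7.4); still pressed, turn to 0.72 past the first stop, where the lugs lie in open notches (held down below 0.6; hard end at 0.82). Let go upward: it springs up 3 mm and lifts straight off, clear after 13 mm.
- plunger (a joint): Spring plunger in the neck that pushes the cap up: 0 with the cap locked, grows in m as the cap is pushed down (bottoms at 0.0074), -0.003 when the cap is free. Its force is 5 N at 0 and rises 0.8 N per mm.
- tray: Loose shallow steel parts tray, 150 x 130 x 18 mm high (x, y, z), walls and floor 4 mm thick, 0.9 kg, open on top, origin at the centre of its underside.
- offcut: Piece of wooden board lying flat, 200 x 89 x 38 mm, origin at the centre of its underside. Leave alone.
- driver: Screwdriver lying on the bench, about 200 mm long. Leave alone.
- drill: Cordless drill lying on its side, about 230 x 210 x 62 mm. Leave alone.
Things that resemble listed ones, but are neither listed nor needed, are in the scene too. Of the things that look like the cap, the larger one is meant. Leave any red look-alike of the tank alone.

How it is judged:
By the outcome, as a careful person would: the job done as asked, in the order asked, and still so for the second after the job is handed in, with the robot touching nothing.
It also fails if it takes over 72 s, if anything falls off the work surface, if the arm or the gripper's body presses on something with over 40 N, if the wrist force passes 120 N, or if a joint passes its speed limit or range.

ROBOT

A 7-joint arm with a two-finger parallel gripper is mounted at the origin on the work surface. World frame = base frame: x ahead of the robot, y to its left, z up, the work surface at z = 0. Lengths are in m, angles in rad, forces in N, time in s.
With the tool pointing down it reaches from about 0.4 to 0.875 m from the base axis. Payload 6.5 kg.
Tool frame: the origin (TCP) lies at the very end of the fingers, on their centre line; the grasp point (between the pads) lies 19 mm behind it; y points along the fingers, x is the direction in which the jaws open and shut, and the axes are right-handed (so a half turn about y gives the same grasp; the last joint's range is limited). The gripper opens to 88 mm and grips with 3 to 60 N. Pads are 18 mm wide; open, the fingers measure 123 mm over their backs; the gripper's body (75 mm by 187 mm) begins 45 mm behind the grasp point.
Start: joints at [1.125, 0.536, -0.004, 1.538, 0.003, 1.067, -0.071], TCP at [0.241, -0.604, 0.239] pointing down, gripper open.
Joint ranges: [-2.7, 2.7], [-0.37, 2.16], [-1.27, 1.26], [0.24, 2.4], [-1.31, 4.45], [0.19, 1.91], [-2.76, 2.76]. Speed limits (rad/s): [2.39, 2.39, 3.14, 3.14, 3.14, 3.14, 3.14].

INTERFACE

Orientations are given as a unit quaternion [w, x, y, z].
In Python, from rig import readout, snapshot, camera_info, order, nets gives the robot as it stands. The module is installed in compiled form; this text tells all that it offers.
- The arm moves only by the tool send_rows, never from a script. Its argument "increments" is a list of rows, each a list of 3 entries, a list of its own where there are three numbers: the shift along the tool's x, y, z in mm, then the turn, a rotation vector about the tool's x, y, z in rad, then the finger opening in mm, from 0 to 88.1. In form: [[[dx, dy, dz], [ax, ay, az], hand], ...]. A call has exactly 8 rows; each row shifts and turns the commanded pose from where the row before left it, along the tool's axes as they then stand; what a row does not reach is not made up. A row lasts 1/8 s, in which the tool goes at most 62.5 mm and 10.7 degrees, less where a joint would pass 70% of its speed; a pose out of reach is approached as far as the arm can. A call with a gripper value outside its range is refused whole. The fingers move at their own pace and stop on an object; the grip force is fixed at half the most. Time passes only in rows, so rows that do not move let the fingers close, or fill a call up. It gives the time, the measured TCP pose, the force and the opening at its end, in the units of the state.
- readout.observe(): the state, without advancing time (a new reading comes with each control period).
- snapshot(name): name is "scene" or "top" or "wrist"; returns (picture, depth): 420x560x3 uint8, red, green, blue; 420x560 float32, m along the optical axis (not along the pixel's ray), 0 where there is no reading.
- camera_info(name): a dict with "fx", "fy", "cx", "cy" (pixels), "extrinsics" (4x4, takes a point from camera to world coordinates). Camera axes: x right, y down, z forward; pixel columns grow to the right and rows downward; lengths in m; the calibration is good to about 2 mm. A picture is of the moment at which its call begins: read the wrist's pose just before it. camera_info takes no time and is no camera call; for the wrist camera it gives the pose at the moment of the call.
- order.sign_off(): hands the job in, once; it reports no verdict.
Trained networks look in the newest picture that a camera, given by its name, has taken for a name from the list of things; names that differ only in an ending like _2 or _b are one class to them, and where a whole thing is asked for, a point or a joint stands for the part that bears it (a point fixed in the world has none). Each returns a list of dicts, best first, with "confidence" (0 to 1); they miss things now and then, are a little off and sometimes report something else, mostly with a low value. They report only what shows in the picture. A call takes as long as a camera call. They do not tell look-alikes from the thing itself.
- nets.recognise(camera, query): "box" ([left, top, right, bottom] in pixels, round what is visible of it).
- nets.trace(camera, query): "region" (420x560 bool, what is visible of it) and "box" ([left, top, right, bottom] in pixels, round what is visible of it).
- nets.mark_of(camera, query): "uv" ([column, row] in pixels: a listed point, or the origin of a listed thing).
The state is a dict: "time": time; "joints": joint angles; "joint_vel": joint speeds; "effort": joint torques, N m; "tcp_pos": TCP position; "ee_rot": TCP orientation; "ft_force": force on the tool from outside, world axes, zero at the start; "wrist_torque": the same for the moment, N m; "gripper_width": opening from 0.0 (shut) to 1.0 (fully open).
Only numpy, scipy, OpenCV 4.12 (cv2) and the standard library are available. Lean on these libraries where they do the work, as an engineer would, in place of code of your own. Each camera call takes 0.05 s, during which the arm holds its last target.

## Working session

There is one attempt and no reset: what is moved stays moved. The work goes in short steps, Python scripts to look and compute and a tool call to move; the robot and the scene stay as the last step left them, time stands still between calls to the robot, and variables do not carry over. Pictures are saved under pics/ and viewed, and the job is handed in when it is done.

Besides the shell and the picture viewer there is one more tool, called after "Emit:" as name([rows], argument=value, ...), one row to a line, values as JSON. send_rows: Moves the arm, as the interface text tells. Its arguments: {"type":"object","properties":{"increments":{"type":"array","items":{"type":"array"}}},"required":["increments"]}

```bash
mkdir -p pics
cat > h.py <<'E'
import numpy as np, cv2
from rig import readout, snapshot, camera_info, order, nets
from scipy.spatial.transform import Rotation as R
def save(n,img): cv2.imwrite('pics/'+n+'.png',cv2.cvtColor(img,cv2.COLOR_RGB2BGR))
def world(cam,uv,d,ci=None):
    ci=ci or camera_info(cam); u,v=uv
    p=np.array([(u-ci['cx'])/ci['fx']*d,(v-ci['cy'])/ci['fy']*d,d,1]); return (ci['extrinsics']@p)[:3]
def at_z(cam,uv,z,ci=None):
    ci=ci or camera_info(cam);E=np.array(ci['extrinsics']);u,v=uv
    r=E[:3,:3]@np.array([(u-ci['cx'])/ci['fx'],(v-ci['cy'])/ci['fy'],1]);o=E[:3,3]
    return o+r*(z-o[2])/r[2]
def cloud(cam,d,ci=None):
    ci=ci or camera_info(cam);E=np.array(ci['extrinsics']);v,u=np.mgrid[:d.shape[0],:d.shape[1]]
    P=np.stack([(u-ci['cx'])/ci['fx']*d,(v-ci['cy'])/ci['fy']*d,d],-1); W=P@E[:3,:3].T+E[:3,3]; W[d==0]=np.nan; return W
E
cat > s1.py <<'E'
from h import *
print(readout.observe())
for c in ['top','scene']:
    im,d=snapshot(c); save(c+'1',im); np.save(c+'1.npy',d); ci=camera_info(c); print(c,ci)
    for q in ['cap','tank','tray']:
        for r in nets.recognise(c,q)[:4]: print(c,q,np.round(r['box']),round(r['confidence'],2))
    for q in ['wing','neck']:
        for r in nets.mark_of(c,q)[:4]: print(c,q,np.round(r['uv'],1),round(r['confidence'],2))
E
python3 s1.py
```

```text
{'time': 0.0, 'joints': array([ 1.12481649,  0.53717737, -0.00445445,  1.53884187,  0.00256918,
        1.0673077 , -0.07119382]), 'joint_vel': array([ 3.68688311e-04, -2.64654315e-04,  1.02864236e-04,  8.47776459e-05,
       -3.24335543e-04,  1.67657433e-04,  1.45176446e-03]), 'effort': array([ 5.51187786e-04, -5.70979214e+01,  9.91076790e-01, -2.51601756e+01,
       -5.63471485e-02,  1.78275449e-02,  1.88830786e-04]), 'tcp_pos': array([ 0.24074157, -0.60311935,  0.23784385]), 'ee_rot': array([ 0.58571837, -0.58508745,  0.39713801, -0.39609099]), 'ft_force': array([ 0.27723838, -0.2630474 , -0.29476322]), 'wrist_torque': array([-0.02810314,  0.02571148, -0.01263904]), 'gripper_width': 0.9954062205152183}
top {'fx': 415.2080243084776, 'fy': 415.2080243084776, 'cx': 283.51880086382334, 'cy': 202.48766816489058, 'extrinsics': array([[ 5.02707882e-03, -9.91983850e-01,  1.26264684e-01,
         4.49019970e-01],
       [-9.99381702e-01, -5.89879947e-04,  3.51548753e-02,
        -1.42691092e-02],
       [-3.47985876e-02, -1.26363341e-01, -9.91373474e-01,
         1.05914537e+00],
       [ 
[... 266 characters left out ...]
7.7] 0.58
top neck [174.  301.9] 0.79
top neck [239.7 201.7] 0.57
scene {'fx': 459.4352949313434, 'fy': 459.4352949313434, 'cx': 284.049076844828, 'cy': 207.7071454452379, 'extrinsics': array([[-0.75978985,  0.4065253 , -0.50740179,  1.13125105],
       [ 0.65016768,  0.47365825, -0.59407899,  0.66313401],
       [-0.0011731 , -0.78127143, -0.62419034,  0.81442004],
       [ 0.        ,  0.        ,  0.        ,  1.        ]])}
scene cap [309. 222. 333. 247.] 0.69
scene cap [272. 232. 279. 249.] 0.45
scene tank [279. 222. 356. 306.] 0.88
scene tray [218. 177. 279. 219.] 0.59
scene wing [322.2 231.2] 0.7
scene wing [270.3 235.7] 0.62
scene neck [315.9 247.3] 0.84
scene neck [433.  233.6] 0.74
```

View pics/top1.png

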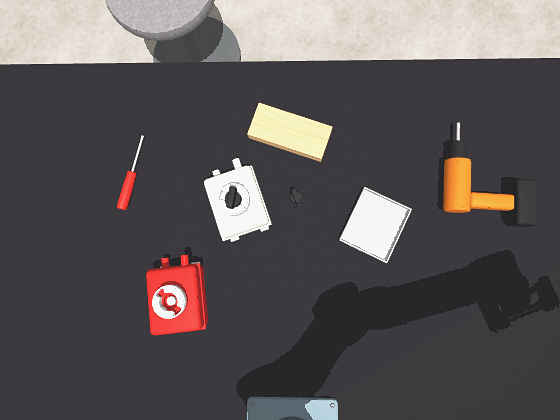

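View pics/scene1.png

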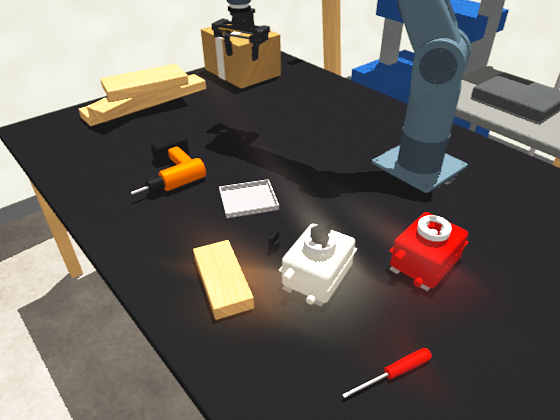

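The white tank is at top px (237,200) with the black cap on its neck at (233,197). Look-alikes: a small black cap on the bench at (295,197) and the red tank with a red cap at (172,300). The tray is at (376,225). I choose the cap on the white tank and will check it in a crop.

```bash
cat > s2.py <<'E'
from h import *
im=cv2.cvtColor(cv2.imread('pics/top1.png'),cv2.COLOR_BGR2RGB); d=np.load('top1.npy'); W=cloud('top',d)
save('crop1',cv2.resize(im[150:250,195:315],None,fx=6,fy=6,interpolation=cv2.INTER_CUBIC))
print('tool axes\n',R.from_quat(readout.observe()['ee_rot'],scalar_first=True).as_matrix().round(3))
def rect(mask,n):
    P=W[mask][:,:2]; r=cv2.minAreaRect((P*1000).astype(np.float32)); print(n,r,mask.sum(),np.nanmedian(W[mask][:,2]))
roi=np.zeros(d.shape,bool); roi[150:250,195:280]=1
z=W[...,2]
k=np.ones((3,3),np.uint8)
rect(roi&(z>.082)&(z<.098),'tanktop')
m=roi&(z>.128); rect(m,'above128')
print('capclass heights',np.nanpercentile(z[roi],[50,90,99,100]))
for lo,hi in [(.112,.126),(.13,.145),(.145,.17)]:
    m=roi&(z>lo)&(z<hi); print(lo,hi,m.sum(),W[m].mean(0))
roi=np.zeros(d.shape,bool); roi[180:270,333:418]=1
rect(roi&(z>.010)&(z<.03),'traywall'); 
m=roi&(im.min(-1)>120); rect(m,'traycolor'); print(np.percentile(z[m],[5,50,95]))
roi[:]=0; roi[185:212,285:305]=1; m=roi&(z>.008); rect(m,'small'); print(W[m].max(0),z[m].max())
E
python3 s2.py
```

```text
tool axes
 [[ 0.371 -0.     0.929]
 [-0.929  0.     0.371]
 [-0.    -1.    -0.   ]]
tanktop ((577.1746826171875, 135.31863403320312), (149.55856323242188, 119.5286865234375), 19.21658706665039) 2217 0.09030817889879961
above128 ((576.9568481445312, 135.10914611816406), (34.71121597290039, 45.508026123046875), 48.515052795410156) 241 0.15535462239391662
capclass heights [0.00296839 0.09512964 0.15700026 0.16082852]
0.112 0.126 442 [0.57541484 0.13446862 0.11994071]
0.13 0.145 64 [0.57489608 0.13050752 0.13417465]
0.145 0.17 154 [0.5766486  0.13460097 0.15650262]
traywall ((527.4265747070312, -206.69105529785156), (130.7046356201172, 150.3560333251953), 64.06098937988281) 455 0.01808354830328396
traycolor ((nan, nan), (0.0, 0.0), 0.0) 3126 0.005270961183307499
[nan nan nan]
small ((594.37109375, -9.02926254272461), (37.99903106689453, 27.46307945251465), 53.720977783203125) 133 0.038540320552382656
[0.61284536 0.00640491 0.04873407] 0.048734070059970325
```

View pics/crop1.png

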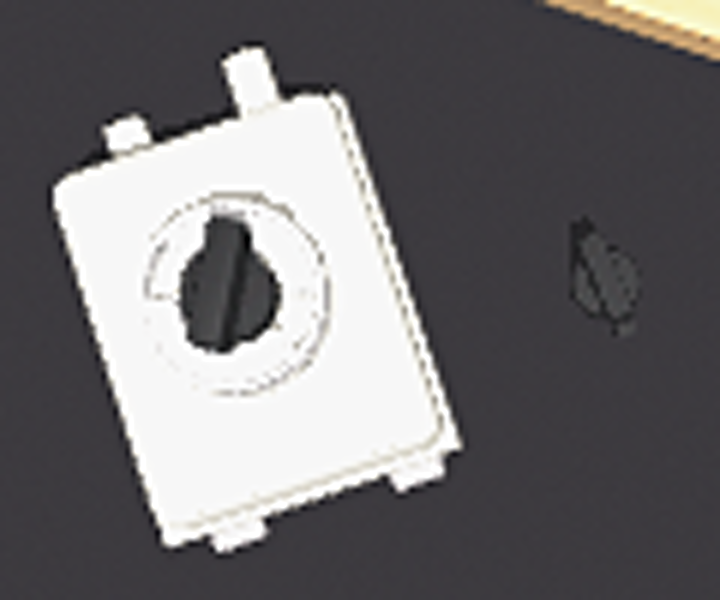

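The crop shows the black cap at the centre of the white tank's neck (crop px 225,290). The smaller look-alike is at (605,275). The tank rectangle of 149.6x119.5 mm at z 0.090 matches the description, with its centre at (0.577,0.135) and yaw 19.2°. The bar top at 0.1565 also matches.

Emit:
send_rows([
  [[-35,-3,36.6],[0,0,0],88],
  [[-35,-3,36.6],[0,0,0],88],
  [[-35,-3,36.6],[0,0,0],88],
  [[-35,-3,36.6],[0,0,0],88],
  [[-35,-3,36.6],[0,0,0],88],
  [[-35,-3,36.6],[0,0,0],88],
  [[-35,-3,36.6],[0,0,0],88],
  [[-35,-3,36.6],[0,0,0],88],
])

```text
time: 1.6
tcp_pos: [0.4097, -0.2336, 0.2631]
ee_rot: [-0.585, 0.585, -0.396, 0.397]
ft_force: [1.1, -0.8, 0.2]
gripper_width: 0.999
```

Emit:
send_rows([
  [[-35,-3,36.6],[0,0,0],88],
  [[-35,-3,36.6],[0,0,0],88],
  [[-35,-3,36.6],[0,0,0],88],
  [[-35,-3,36.6],[0,0,0],88],
  [[-35,-3,36.6],[0,0,0],88],
  [[-35,-3,36.6],[0,0,0],88],
  [[-35,-3,36.6],[0,0,0],88],
  [[-35,-3,36.6],[0,0,0],88],
])

```text
time: 2.6
tcp_pos: [0.5779, 0.1349, 0.2869]
ee_rot: [0.585, -0.585, 0.397, -0.397]
ft_force: [0.2, -0.2, -0.1]
gripper_width: 1.0
```

Emit:
send_rows([
  [[0,0,0],[0,0.14,0],88],
  [[0,0,0],[0,0.14,0],88],
  [[0,0,0],[0,0.14,0],88],
  [[0,0,0],[0,0.14,0],88],
  [[0,0,0],[0,0,0],88],
  [[0,0,0],[0,0,0],88],
  [[0,0,0],[0,0,0],88],
  [[0,0,0],[0,0,0],88],
])

```text
time: 3.6
tcp_pos: [0.5772, 0.1334, 0.2867]
ee_rot: [0.453, -0.453, 0.543, -0.543]
ft_force: [-0.6, -0.1, 0.1]
gripper_width: 0.995
```

```bash
cat > s3.py <<'E'
from h import *
o=readout.observe(); print(o['time'],o['joints'].round(3),o['tcp_pos'].round(4),o['ft_force'].round(2))
M=R.from_quat(o['ee_rot'],scalar_first=True).as_matrix(); print(M.round(3), 'yaw x',np.degrees(np.arctan2(M[1,0],M[0,0])))
ci=camera_info('wrist'); im,d=snapshot('wrist'); save('wrist1',im); W=cloud('wrist',d,ci); print(ci['extrinsics'].round(3))
z=W[...,2]
for lo,hi in [(.086,.094),(.147,.17)]:
    m=(z>lo)&(z<hi)&(np.hypot(W[...,0]-.577,W[...,1]-.135)<(.12 if lo<.1 else .035))
    P=(W[m][:,:2]*1000).astype(np.float32); print(lo,m.sum(),cv2.minAreaRect(P),W[m].mean(0))
for r in nets.mark_of('wrist','wing'): print(r)
E
python3 s3.py
```

```text
3.6 [-0.1    0.407 -0.271  1.632  0.118  1.119 -2.152] [0.5772 0.1334 0.2867] [-0.57 -0.14  0.12]
[[-0.179 -0.     0.984]
 [-0.984  0.    -0.179]
 [-0.    -1.    -0.   ]] yaw x -100.28827260918847
[[-0.178 -0.945 -0.275  0.648]
 [-0.984  0.17   0.05   0.12 ]
 [-0.001  0.28  -0.96   0.433]
 [ 0.     0.     0.     1.   ]]
0.086 11988 ((577.5967407226562, 134.78488159179688), (145.7928924560547, 116.05960083007812), 19.0523681640625) [0.58603156 0.13388504 0.09020312]
0.147 1060 ((577.5699462890625, 134.751953125), (13.489051818847656, 47.863224029541016), 79.9299545288086) [0.57899599 0.13431296 0.15691449]
{'uv': [402.1, 128.9], 'confidence': 0.69}
{'uv': [274.5, 193.4], 'confidence': 0.67}
```

View pics/wrist1.png

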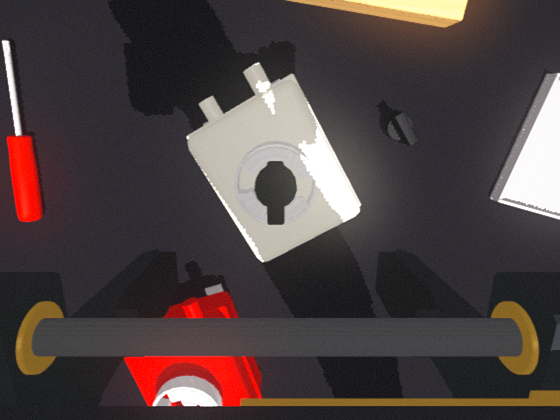

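The wrist view shows the cap bar at px (276,192), vertical in the image. It measures 13.5x47.9 mm with centre (0.5776,0.1348) and direction -10.1°, so cap yaw relative to the tank is about -0.51, as specified. Next I descend and grip.

Emit:
send_rows([
  [[-1.4,30,0.2],[0,0,0],60],
  [[0,30,0],[0,0,0],50],
  [[0,30,0],[0,0,0],40],
  [[0,25,0],[0,0,0],36],
  [[0,20,0],[0,0,0],36],
  [[0,12,0],[0,0,0],36],
  [[0,8,0],[0,0,0],36],
  [[0,0,0],[0,0,0],36],
])

```text
time: 4.7
tcp_pos: [0.5776, 0.1349, 0.1316]
ee_rot: [0.453, -0.453, 0.543, -0.543]
ft_force: [-0.1, 0.6, -0.7]
gripper_width: 0.413
```

```bash
cat > s.py <<'E'
from h import *
o=readout.observe(); print(o['time'],o['joints'].round(3),o['tcp_pos'].round(4),o['ft_force'].round(2),o['wrist_torque'].round(3),o['gripper_width'])
M=R.from_quat(o['ee_rot'],scalar_first=True).as_matrix(); print('x yaw',np.arctan2(M[1,0],M[0,0]).round(4),'cap rel',(np.arctan2(M[1,0],M[0,0])+np.pi/2-np.radians(19.1)).round(4))
E
python3 s.py
```

```text
4.7 [-0.127  0.586 -0.242  1.763  0.183  0.814 -2.207] [0.5776 0.1349 0.1316] [-0.1   0.62 -0.74] [0.008 0.013 0.064] 0.41334565046841804
x yaw -1.7509 cap rel -0.5135
```

Emit:
send_rows([
  [[0,0,0],[0,0,0],25],
  [[0,0,0],[0,0,0],18],
  [[0,0,0],[0,0,0],10],
  [[0,0,0],[0,0,0],5],
  [[0,0,0],[0,0,0],5],
  [[0,0,0],[0,0,0],5],
  [[0,0,0],[0,0,0],5],
  [[0,0,0],[0,0,0],5],
])

```text
time: 5.7
tcp_pos: [0.5779, 0.1349, 0.1319]
ee_rot: [-0.453, 0.453, -0.543, 0.543]
ft_force: [-0.3, -1.2, 3.3]
gripper_width: 0.153
```

```bash
python3 s.py
```

```text
5.7 [-0.127  0.586 -0.242  1.763  0.183  0.814 -2.207] [0.5779 0.1349 0.1319] [-0.3  -1.15  3.31] [-0.07  -0.003 -0.057] 0.15250784019825495
x yaw -1.751 cap rel -0.5136
```

Emit:
send_rows([
  [[0,0,0],[0,-0.025,0],5],
  [[0,0,0],[0,-0.025,0],5],
  [[0,0,0],[0,-0.025,0],5],
  [[0,0,0],[0,-0.025,0],5],
  [[0,0,0],[0,-0.025,0],5],
  [[0,0,0],[0,-0.025,0],5],
  [[0,0,0],[0,-0.025,0],5],
  [[0,0,0],[0,-0.025,0],5],
])

```text
time: 6.7
tcp_pos: [0.5776, 0.1349, 0.1317]
ee_rot: [-0.505, 0.505, -0.495, 0.495]
ft_force: [0.2, 0.5, 4.3]
gripper_width: 0.159
```

```bash
python3 s.py
```

```text
6.7 [-0.091  0.592 -0.291  1.761  0.221  0.821 -2.036] [0.5776 0.1349 0.1317] [0.23 0.47 4.32] [0.101 0.017 0.01 ] 0.15913924824412162
x yaw -1.5493 cap rel -0.3118
```

Emit:
send_rows([
  [[0,0,0],[0,-0.012,0],5],
  [[0,0,0],[0,-0.012,0],5],
  [[0,0,0],[0,-0.012,0],5],
  [[0,0,0],[0,-0.012,0],5],
  [[0,0,0],[0,-0.006,0],5],
  [[0,0,0],[0,0,0],5],
  [[0,0,0],[0,0,0],5],
  [[0,0,0],[0,0,0],5],
])

```text
time: 7.7
tcp_pos: [0.5776, 0.1349, 0.1317]
ee_rot: [-0.518, 0.518, -0.481, 0.481]
ft_force: [-0.1, -1.2, 3.6]
gripper_width: 0.155
```

```bash
python3 s.py
```

```text
7.7 [-0.082  0.594 -0.304  1.76   0.231  0.823 -1.992] [0.5776 0.1349 0.1317] [-0.09 -1.21  3.64] [ 0.059  0.079 -0.047] 0.1548554557129357
x yaw -1.497 cap rel -0.2596
```

Emit:
send_rows([
  [[0,0,0],[0,-0.008,0],5],
  [[0,0,0],[0,-0.008,0],5],
  [[0,0,0],[0,-0.008,0],5],
  [[0,0,0],[0,-0.008,0],5],
  [[0,0,0],[0,-0.008,0],5],
  [[0,0,0],[0,-0.008,0],5],
  [[0,0,0],[0,-0.008,0],5],
  [[0,0,0],[0,-0.008,0],5],
])

```text
time: 8.7
tcp_pos: [0.5777, 0.1349, 0.1317]
ee_rot: [-0.533, 0.533, -0.464, 0.464]
ft_force: [0.2, -0.0, 4.0]
gripper_width: 0.154
```

```bash
python3 s.py
```

```text
8.7 [-0.071  0.596 -0.32   1.76   0.243  0.825 -1.937] [0.5777 0.1349 0.1317] [ 0.22 -0.03  4.04] [ 0.06   0.086 -0.05 ] 0.1540175530482935
x yaw -1.4324 cap rel -0.1949
```

Emit:
send_rows([
  [[0,0,0],[0,-0.008,0],5],
  [[0,0,0],[0,-0.008,0],5],
  [[0,0,0],[0,-0.008,0],5],
  [[0,0,0],[0,-0.008,0],5],
  [[0,0,0],[0,-0.008,0],5],
  [[0,0,0],[0,-0.008,0],5],
  [[0,0,0],[0,-0.008,0],5],
  [[0,0,0],[0,-0.008,0],5],
])

```text
time: 9.7
tcp_pos: [0.5777, 0.1348, 0.1317]
ee_rot: [-0.548, 0.548, -0.447, 0.447]
ft_force: [0.1, 0.5, 3.7]
gripper_width: 0.158
```

```bash
python3 s.py
```

```text
9.7 [-0.059  0.598 -0.335  1.759  0.254  0.827 -1.882] [0.5777 0.1348 0.1317] [0.13 0.55 3.7 ] [ 0.029 -0.005  0.019] 0.1579919328753056
x yaw -1.3685 cap rel -0.131
```

Emit:
send_rows([
  [[0,0,0],[0,-0.008,0],5],
  [[0,0,0],[0,-0.008,0],5],
  [[0,0,0],[0,-0.008,0],5],
  [[0,0,0],[0,-0.008,0],5],
  [[0,0,0],[0,-0.008,0],5],
  [[0,0,0],[0,-0.008,0],5],
  [[0,0,0],[0,-0.008,0],5],
  [[0,0,0],[0,-0.008,0],5],
])

```text
time: 10.7
tcp_pos: [0.5776, 0.1349, 0.1317]
ee_rot: [0.562, -0.562, 0.429, -0.429]
ft_force: [0.3, 0.2, 4.9]
gripper_width: 0.157
```

```bash
python3 s.py
```

```text
10.7 [-0.048  0.6   -0.351  1.758  0.266  0.83  -1.828] [0.5776 0.1349 0.1317] [0.34 0.21 4.91] [ 0.017 -0.034 -0.007] 0.15745907494341987
x yaw -1.3044 cap rel -0.067
```

Emit:
send_rows([
  [[0,0,0],[0,-0.008,0],5],
  [[0,0,0],[0,-0.008,0],5],
  [[0,0,0],[0,-0.008,0],5],
  [[0,0,0],[0,-0.008,0],5],
  [[0,0,0],[0,-0.008,0],5],
  [[0,0,0],[0,-0.008,0],5],
  [[0,0,0],[0,-0.008,0],5],
  [[0,0,0],[0,-0.008,0],5],
])

```text
time: 11.7
tcp_pos: [0.5777, 0.1349, 0.1317]
ee_rot: [-0.575, 0.575, -0.411, 0.411]
ft_force: [0.3, 0.7, 3.2]
gripper_width: 0.155
```

```bash
python3 s.py
```

```text
11.7 [-0.037  0.603 -0.366  1.757  0.278  0.833 -1.773] [0.5777 0.1349 0.1317] [0.3  0.74 3.23] [-0.041 -0.004  0.023] 0.15499188319575438
x yaw -1.2405 cap rel -0.003
```

Emit:
send_rows([
  [[0,0,0],[0,-0.008,0],5],
  [[0,0,0],[0,-0.008,0],5],
  [[0,0,0],[0,-0.008,0],5],
  [[0,0,0],[0,-0.008,0],5],
  [[0,0,0],[0,-0.008,0],5],
  [[0,0,0],[0,-0.008,0],5],
  [[0,0,0],[0,-0.008,0],5],
  [[0,0,0],[0,-0.008,0],5],
])

```text
time: 12.7
tcp_pos: [0.5776, 0.1349, 0.1317]
ee_rot: [-0.588, 0.588, -0.392, 0.392]
ft_force: [-0.1, -0.5, 4.7]
gripper_width: 0.155
```

```bash
python3 s.py
```

```text
12.7 [-0.026  0.605 -0.382  1.757  0.29   0.835 -1.719] [0.5776 0.1349 0.1317] [-0.05 -0.54  4.7 ] [ 0.064 -0.018  0.017] 0.15466532034062858
x yaw -1.1764 cap rel 0.061
```

Emit:
send_rows([
  [[0,0,0],[0,-0.008,0],5],
  [[0,0,0],[0,-0.008,0],5],
  [[0,0,0],[0,-0.008,0],5],
  [[0,0,0],[0,-0.008,0],5],
  [[0,0,0],[0,-0.008,0],5],
  [[0,0,0],[0,-0.008,0],5],
  [[0,0,0],[0,-0.008,0],5],
  [[0,0,0],[0,-0.008,0],5],
])

```text
time: 13.7
tcp_pos: [0.5777, 0.1349, 0.1317]
ee_rot: [-0.601, 0.601, -0.373, 0.373]
ft_force: [0.0, 0.6, 4.0]
gripper_width: 0.155
```

```bash
python3 s.py
```

```text
13.7 [-0.015  0.608 -0.397  1.756  0.302  0.838 -1.664] [0.5777 0.1349 0.1317] [0.03 0.57 4.  ] [ 0.036  0.013 -0.026] 0.15486761309164107
x yaw -1.1125 cap rel 0.125
```

Emit:
send_rows([
  [[0,0,0],[0,-0.008,0],5],
  [[0,0,0],[0,-0.008,0],5],
  [[0,0,0],[0,-0.008,0],5],
  [[0,0,0],[0,-0.008,0],5],
  [[0,0,0],[0,-0.008,0],5],
  [[0,0,0],[0,-0.008,0],5],
  [[0,0,0],[0,-0.008,0],5],
  [[0,0,0],[0,-0.008,0],5],
])

```text
time: 14.7
tcp_pos: [0.5777, 0.1349, 0.1318]
ee_rot: [0.612, -0.612, 0.354, -0.354]
ft_force: [0.2, -0.8, 4.3]
gripper_width: 0.155
```

```bash
python3 s.py; sed 's/wrist1/wrist2/' s3.py > s4.py; python3 s4.py
```

```text
14.7 [-0.004  0.61  -0.412  1.755  0.313  0.841 -1.609] [0.5777 0.1349 0.1318] [ 0.2  -0.77  4.33] [-0.041  0.05  -0.031] 0.1553770616122603
x yaw -1.0485 cap rel 0.189
14.7 [-0.004  0.61  -0.412  1.755  0.313  0.841 -1.609] [0.5777 0.1349 0.1318] [ 0.2  -0.77  4.33]
[[ 0.499  0.     0.867]
 [-0.867  0.     0.499]
 [ 0.    -1.     0.   ]] yaw x -60.07326428151307
[[ 0.5   -0.832 -0.242  0.64 ]
 [-0.866 -0.48  -0.139  0.17 ]
 [-0.001  0.279 -0.96   0.278]
 [ 0.     0.     0.     1.   ]]
0.086 24201 ((595.8963623046875, 141.07867431640625), (107.17202758789062, 115.55492401123047), 19.23398208618164) [0.61432356 0.15161954 0.09017583]
0.147 5712 ((583.4129638671875, 139.71742248535156), (35.22247314453125, 33.826507568359375), 81.5581283569336) [0.5855049  0.13912019 0.1572373 ]
{'uv': [273.9, 285.0], 'confidence': 0.82}
{'uv': [456.4, 278.1], 'confidence': 0.58}
```

View pics/wrist2.png

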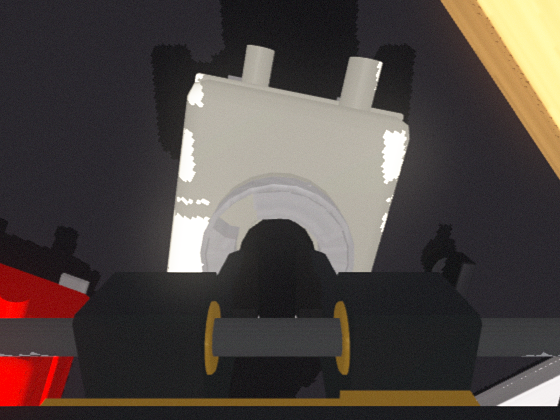

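The wrist view shows the bar still aligned in the pads at px (277,270), so the cap is turning with the gripper. I continue toward the stop.

Emit:
send_rows([
  [[0,0,0],[0,-0.008,0],5],
  [[0,0,0],[0,-0.008,0],5],
  [[0,0,0],[0,-0.008,0],5],
  [[0,0,0],[0,-0.008,0],5],
  [[0,0,0],[0,-0.008,0],5],
  [[0,0,0],[0,-0.008,0],5],
  [[0,0,0],[0,-0.008,0],5],
  [[0,0,0],[0,-0.008,0],5],
])

```text
time: 15.8
tcp_pos: [0.5777, 0.1349, 0.1317]
ee_rot: [0.623, -0.623, 0.334, -0.334]
ft_force: [0.9, -0.5, 4.0]
gripper_width: 0.156
```

```bash
python3 s.py
```

```text
15.8 [ 0.007  0.613 -0.428  1.755  0.325  0.844 -1.555] [0.5777 0.1349 0.1317] [ 0.89 -0.51  3.95] [ 0.03   0.046 -0.208] 0.1555455878218951
x yaw -0.9848 cap rel 0.2526
```

Emit:
send_rows([
  [[0,0,0],[0,-0.004,0],5],
  [[0,0,0],[0,-0.004,0],5],
  [[0,0,0],[0,0,0],5],
  [[0,0,0],[0,0,0],5],
  [[0,0,0],[0,0,0],5],
  [[0,0,0],[0,0,0],5],
  [[0,0,0],[0,0,0],5],
  [[0,0,0],[0,0,0],5],
])

```text
time: 16.8
tcp_pos: [0.5777, 0.1349, 0.1318]
ee_rot: [0.624, -0.624, 0.332, -0.332]
ft_force: [1.0, 0.3, 5.3]
gripper_width: 0.157
```

```bash
python3 s.py
```

```text
16.8 [ 0.008  0.614 -0.43   1.755  0.326  0.844 -1.549] [0.5777 0.1349 0.1318] [1.   0.3  5.29] [ 0.041  0.014 -0.356] 0.15724690594447316
x yaw -0.9776 cap rel 0.2599
```

The stop is felt: yaw torque is rising to -0.36 Nm (about 13 N at the lugs), and back-extrapolation puts contact at about 0.243. I back off to about 0.108.

Emit:
send_rows([
  [[0,0,0],[0,0.025,0],5],
  [[0,0,0],[0,0.03,0],5],
  [[0,0,0],[0,0.03,0],5],
  [[0,0,0],[0,0.03,0],5],
  [[0,0,0],[0,0.025,0],5],
  [[0,0,0],[0,0.012,0],5],
  [[0,0,0],[0,0,0],5],
  [[0,0,0],[0,0,0],5],
])

```text
time: 17.8
tcp_pos: [0.5776, 0.1349, 0.1317]
ee_rot: [-0.597, 0.597, -0.378, 0.378]
ft_force: [-0.5, -0.2, 3.6]
gripper_width: 0.154
```

```bash
python3 s.py
```

```text
17.8 [-0.018  0.607 -0.393  1.756  0.299  0.837 -1.678] [0.5776 0.1349 0.1317] [-0.49 -0.16  3.58] [ 0.025 -0.09  -0.033] 0.15446916108771155
x yaw -1.1288 cap rel 0.1086
```

Emit:
send_rows([
  [[0,0.4,0],[0,0,0],5],
  [[0,0.4,0],[0,0,0],5],
  [[0,0.4,0],[0,0,0],5],
  [[0,0.3,0],[0,0,0],5],
  [[0,0,0],[0,0,0],5],
  [[0,0,0],[0,0,0],5],
  [[0,0,0],[0,0,0],5],
  [[0,0,0],[0,0,0],5],
])

```text
time: 18.8
tcp_pos: [0.5777, 0.1349, 0.1303]
ee_rot: [-0.597, 0.597, -0.378, 0.378]
ft_force: [-0.1, -0.2, 5.9]
gripper_width: 0.159
```

```bash
python3 s.py
```

```text
18.8 [-0.018  0.609 -0.392  1.757  0.3    0.835 -1.679] [0.5777 0.1349 0.1303] [-0.13 -0.23  5.89] [-0.009  0.025  0.011] 0.15864657026691112
x yaw -1.129 cap rel 0.1085
```

Emit:
send_rows([
  [[0,0.8,0],[0,0,0],5],
  [[0,0.8,0],[0,0,0],5],
  [[0,0.8,0],[0,0,0],5],
  [[0,0.8,0],[0,0,0],5],
  [[0,0.6,0],[0,0,0],5],
  [[0,0.4,0],[0,0,0],5],
  [[0,0,0],[0,0,0],5],
  [[0,0,0],[0,0,0],5],
])

```text
time: 19.8
tcp_pos: [0.5777, 0.1349, 0.1264]
ee_rot: [-0.597, 0.597, -0.378, 0.378]
ft_force: [-0.8, 0.3, 8.1]
gripper_width: 0.152
```

```bash
python3 s.py
```

```text
19.8 [-0.02   0.614 -0.39   1.759  0.303  0.828 -1.681] [0.5777 0.1349 0.1264] [-0.82  0.32  8.05] [-0.086  0.233 -0.004] 0.15244870363624552
x yaw -1.1289 cap rel 0.1085
```

Emit:
send_rows([
  [[0,0.3,0],[0,0,0],5],
  [[0,0.3,0],[0,0,0],5],
  [[0,0.3,0],[0,0,0],5],
  [[0,0.1,0],[0,0,0],5],
  [[0,0,0],[0,0,0],5],
  [[0,0,0],[0,0,0],5],
  [[0,0,0],[0,0,0],5],
  [[0,0,0],[0,0,0],5],
])

```text
time: 20.8
tcp_pos: [0.5777, 0.1349, 0.1255]
ee_rot: [0.597, -0.597, 0.378, -0.378]
ft_force: [-1.2, 0.0, 8.2]
gripper_width: 0.159
```

```bash
python3 s.py
python3 - <<'E'
from h import *
ci=camera_info('wrist'); im,d=snapshot('wrist'); save('wrist3',im); W=cloud('wrist',d,ci)
for r,c in [(265,278),(280,276),(290,276),(240,278)]: print(r,c,W[r,c].round(4))
z=W[...,2]; 
m=np.abs(z-.1196)<.003; print('ring z',np.median(z[m]),m.sum())
m=(z>.14)&(np.arange(420)[:,None]<315)&(np.hypot(W[...,0]-.577,W[...,1]-.135)<.03); print(m.sum(), np.percentile(z[m],[5,25,50,75,95]))
E
```

```text
20.8 [-0.02   0.616 -0.39   1.759  0.303  0.826 -1.682] [0.5777 0.1349 0.1255] [-1.23  0.    8.25] [-0.122  0.297  0.018] 0.1587197116474279
x yaw -1.129 cap rel 0.1085
265 278 [0.5906 0.1401 0.1505]
280 276 [0.5847 0.1381 0.1504]
290 276 [0.5808 0.1363 0.1501]
240 278 [0.599  0.1441 0.1494]
ring z 0.12017062028283727 6214
7142 [0.14327906 0.14969419 0.15084482 0.16099252 0.17149872]
```

View pics/wrist3.png

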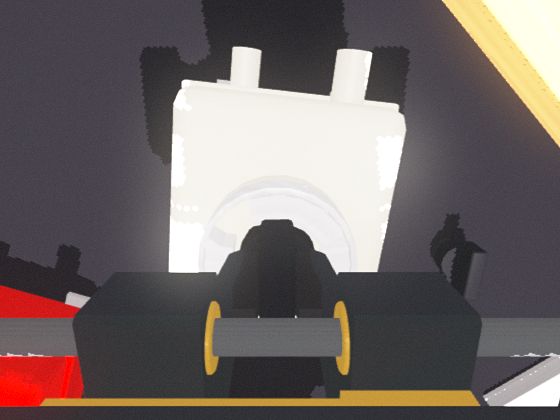

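The bar top is at 0.1503 against 0.1567 before, so the press is about 6.3 mm and inside the 5.7–7 window. Next I turn past the stop while keeping it pressed.

Emit:
send_rows([
  [[0,0,0],[0,-0.02,0],5],
  [[0,0,0],[0,-0.025,0],5],
  [[0,0,0],[0,-0.025,0],5],
  [[0,0,0],[0,-0.025,0],5],
  [[0,0,0],[0,-0.025,0],5],
  [[0,0,0],[0,-0.02,0],5],
  [[0,0,0],[0,-0.01,0],5],
  [[0,0,0],[0,0,0],5],
])

```text
time: 21.85
tcp_pos: [0.578, 0.1351, 0.1256]
ee_rot: [0.624, -0.624, 0.332, -0.333]
ft_force: [-1.0, -0.5, 8.6]
gripper_width: 0.159
```

```bash
python3 s.py
```

```text
21.85 [ 0.005  0.622 -0.426  1.757  0.332  0.833 -1.554] [0.578  0.1351 0.1256] [-1.04 -0.46  8.64] [-0.015  0.176 -0.066] 0.15936218350917689
x yaw -0.9789 cap rel 0.2585
```

Emit:
send_rows([
  [[0,0,0],[0,-0.02,0],5],
  [[0,0,0],[0,-0.03,0],5],
  [[0,0,0],[0,-0.04,0],5],
  [[0,0,0],[0,-0.04,0],5],
  [[0,0,0],[0,-0.04,0],5],
  [[0,0,0],[0,-0.04,0],5],
  [[0,0,0],[0,-0.03,0],5],
  [[0,0,0],[0,-0.02,0],5],
])

```text
time: 22.85
tcp_pos: [0.5782, 0.1352, 0.1257]
ee_rot: [0.662, -0.662, 0.248, -0.249]
ft_force: [-0.6, -0.0, 8.7]
gripper_width: 0.155
```

```bash
python3 s.py
```

```text
22.85 [ 0.049  0.635 -0.489  1.754  0.381  0.846 -1.332] [0.5782 0.1352 0.1257] [-0.64 -0.05  8.73] [ 0.031  0.087 -0.059] 0.15505671418381442
x yaw -0.7183 cap rel 0.5192
```

Emit:
send_rows([
  [[0,0.1,0],[0,-0.02,0],5],
  [[0,0,0],[0,-0.04,0],5],
  [[0,0,0],[0,-0.045,0],5],
  [[0,0,0],[0,-0.045,0],5],
  [[0,0,0],[0,-0.045,0],5],
  [[0,0,0],[0,-0.045,0],5],
  [[0,0,0],[0,-0.04,0],5],
  [[0,0,0],[0,-0.02,0],5],
])

```text
time: 23.85
tcp_pos: [0.5783, 0.1353, 0.1257]
ee_rot: [0.692, -0.691, 0.146, -0.147]
ft_force: [0.1, 0.6, 8.9]
gripper_width: 0.157
```

```bash
python3 s.py
```

```text
23.85 [ 0.098  0.652 -0.56   1.751  0.437  0.864 -1.076] [0.5783 0.1353 0.1257] [0.08 0.55 8.88] [ 0.013  0.029 -0.021] 0.1574606967165964
x yaw -0.4181 cap rel 0.8193
```

Remaining turn is about 0.14.

Emit:
send_rows([
  [[0,0,0],[0,-0.02,0],5],
  [[0,0,0],[0,-0.03,0],5],
  [[0,0,0],[0,-0.03,0],5],
  [[0,0,0],[0,-0.03,0],5],
  [[0,0,0],[0,-0.02,0],5],
  [[0,0,0],[0,-0.013,0],5],
  [[0,0,0],[0,0,0],5],
  [[0,0,0],[0,0,0],5],
])

```text
time: 24.85
tcp_pos: [0.5782, 0.1353, 0.1256]
ee_rot: [0.701, -0.7, 0.097, -0.098]
ft_force: [0.0, -0.5, 9.1]
gripper_width: 0.155
```

```bash
python3 s.py
```

```text
24.85 [ 0.121  0.661 -0.593  1.75   0.464  0.873 -0.954] [0.5782 0.1353 0.1256] [ 0.03 -0.54  9.11] [-0.025  0.063 -0.026] 0.15506848201362325
x yaw -0.2759 cap rel 0.9615
```

Emit:
send_rows([
  [[0,-1,0],[0,0,0],5],
  [[0,-1,0],[0,0,0],5],
  [[0,-1.5,0],[0,0,0],5],
  [[0,-1.5,0],[0,0,0],5],
  [[0,-1.5,0],[0,0,0],5],
  [[0,-1.5,0],[0,0,0],5],
  [[0,-1,0],[0,0,0],5],
  [[0,0,0],[0,0,0],5],
])

```text
time: 25.85
tcp_pos: [0.5776, 0.1349, 0.1338]
ee_rot: [0.7, -0.7, 0.097, -0.097]
ft_force: [1.0, 1.1, 1.7]
gripper_width: 0.157
```

```bash
python3 s.py
```

```text
25.85 [ 0.126  0.649 -0.599  1.746  0.455  0.888 -0.947] [0.5776 0.1349 0.1338] [0.98 1.12 1.73] [ 0.23  -0.453  0.019] 0.15717188834429185
x yaw -0.2759 cap rel 0.9616
```

Emit:
send_rows([
  [[0,-1.5,0],[0,0,0],5],
  [[0,-1.5,0],[0,0,0],5],
  [[0,-1.5,0],[0,0,0],5],
  [[0,-1.5,0],[0,0,0],5],
  [[0,-1.5,0],[0,0,0],5],
  [[0,-1.5,0],[0,0,0],5],
  [[0,-1.5,0],[0,0,0],5],
  [[0,0,0],[0,0,0],5],
])

```text
time: 26.85
tcp_pos: [0.5777, 0.1349, 0.1446]
ee_rot: [0.7, -0.7, 0.097, -0.097]
ft_force: [0.5, -0.3, -0.9]
gripper_width: 0.153
```

```bash
python3 s.py
```

```text
26.85 [ 0.131  0.636 -0.607  1.74   0.444  0.906 -0.939] [0.5777 0.1349 0.1446] [ 0.47 -0.31 -0.95] [-0.01  -0.07  -0.043] 0.15319906493186464
x yaw -0.276 cap rel 0.9615
```

Fz is -0.95 N, about the cap's weight, and the torques are near zero, so the cap is free. I lift it and carry it to the tray.

Emit:
send_rows([
  [[0,-8,0],[0,0,0],5],
  [[0,-15,0],[0,0,0],5],
  [[0,-20,0],[0,0,0],5],
  [[0,-20,0],[0,0,0],5],
  [[0,-17,0],[0,0,0],5],
  [[0.7,0,-5.3],[0,0,0],5],
  [[2,0,-15],[0,0,0],5],
  [[3.4,0,-26],[0,0,0],5],
])

```text
time: 27.85
tcp_pos: [0.5701, 0.0877, 0.2235]
ee_rot: [-0.7, 0.701, -0.098, 0.096]
ft_force: [0.1, 0.1, -1.2]
gripper_width: 0.157
```

Emit:
send_rows([
  [[5,0,-38],[0,0,0],5],
  [[5,0,-38],[0,0,0],5],
  [[5,0,-38],[0,0,0],5],
  [[5,0,-38],[0,0,0],5],
  [[5,0,-38],[0,0,0],5],
  [[5,0,-38],[0,0,0],5],
  [[4,0,-30],[0,0,0],5],
  [[2.7,0,-20],[0,0,0],5],
])

```text
time: 28.85
tcp_pos: [0.5289, -0.1914, 0.2235]
ee_rot: [-0.7, 0.7, -0.099, 0.097]
ft_force: [-1.2, 0.5, -0.5]
gripper_width: 0.16
```

Emit:
send_rows([
  [[1.5,0,-13],[0,0,0],5],
  [[0.5,0,-5],[0,0,0],5],
  [[0,0,0],[0,0,0],5],
  [[0,0,0],[0,0,0],5],
  [[0,0,0],[0,0,0],5],
  [[0,0,0],[0,0,0],5],
  [[0,0,0],[0,0,0],5],
  [[0,0,0],[0,0,0],5],
])

```text
time: 29.85
tcp_pos: [0.5275, -0.2067, 0.2244]
ee_rot: [0.7, -0.7, 0.097, -0.097]
ft_force: [0.5, 1.1, -0.8]
gripper_width: 0.153
```

```bash
python3 s.py
cat > s5.py <<'E'
from h import *
import sys
ci=camera_info('wrist'); im,d=snapshot('wrist'); save('wrist_'+sys.argv[1],im); W=cloud('wrist',d,ci)
r=nets.trace('wrist','tray')
im2,d2=snapshot('scene'); save('scene_'+sys.argv[1],im2)
for x in r[:2]:
    m=x['region']&(W[...,2]<.03); print(x['box'],x['confidence'],m.sum(),cv2.minAreaRect((W[m][:,:2]*1000).astype(np.float32)),np.nanpercentile(W[m][:,2],[5,50,95]))
E
python3 s5.py a
```

```text
29.85 [ 0.752  0.482 -0.607  1.751  0.318  1.009 -0.25 ] [ 0.5275 -0.2067  0.2244] [ 0.45  1.08 -0.82] [-0.041  0.019  0.006] 0.15346286583463253
x yaw -0.276 cap rel 0.9615
[196.7, 95.3, 366.2, 251.7] 0.75 18078 ((526.2572021484375, -210.6279754638672), (138.721923828125, 158.75856018066406), 64.04676818847656) [0.00337293 0.0048027  0.01843361]
```

View pics/wrist_a.png

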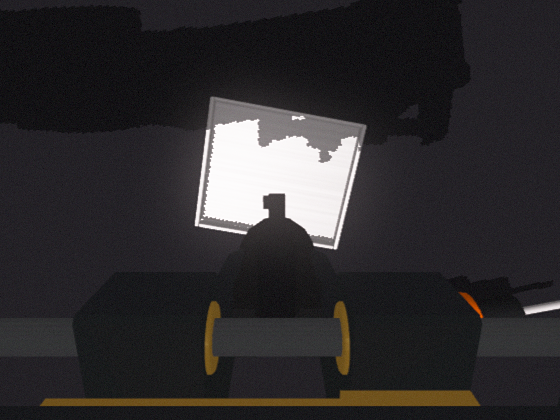

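View pics/scene_a.png

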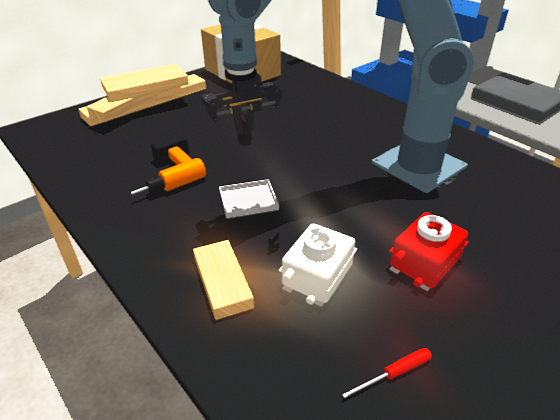

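The wrist view shows the held cap with its lug at (275,203), above the tray at (210–365, 97–248). The scene view shows the bare neck. The tray agrees with the first measurement, so I descend.

Emit:
send_rows([
  [[0,10,0],[0,0,0],5],
  [[0,28,0],[0,0,0],5],
  [[0,40,0],[0,0,0],5],
  [[0,40,0],[0,0,0],5],
  [[0,30,0],[0,0,0],5],
  [[0,18,0],[0,0,0],5],
  [[0,10,0],[0,0,0],5],
  [[0,4,0],[0,0,0],5],
])

```text
time: 31.0
tcp_pos: [0.5278, -0.2067, 0.0444]
ee_rot: [-0.7, 0.7, -0.097, 0.097]
ft_force: [-0.8, -0.0, -0.9]
gripper_width: 0.158
```

Emit:
send_rows([
  [[0,2,0],[0,0,0],5],
  [[0,1.5,0],[0,0,0],5],
  [[0,1,0],[0,0,0],5],
  [[0,0.5,0],[0,0,0],5],
  [[0,0,0],[0,0,0],5],
  [[0,0,0],[0,0,0],5],
  [[0,0,0],[0,0,0],5],
  [[0,0,0],[0,0,0],5],
])

```text
time: 32.0
tcp_pos: [0.5275, -0.2067, 0.0394]
ee_rot: [-0.7, 0.7, -0.097, 0.097]
ft_force: [0.3, 0.2, -1.5]
gripper_width: 0.154
```

```bash
python3 s.py
```

```text
32.0 [ 0.644  0.737 -0.47   1.852  0.509  0.675 -0.403] [ 0.5275 -0.2067  0.0394] [ 0.26  0.23 -1.5 ] [-0.054 -0.065 -0.056] 0.15402428164085294
x yaw -0.276 cap rel 0.9615
```

Lower in small steps and feel for contact (expected at 0.036).

Emit:
send_rows([
  [[0,0.5,0],[0,0,0],5],
  [[0,0.5,0],[0,0,0],5],
  [[0,0.5,0],[0,0,0],5],
  [[0,0.5,0],[0,0,0],5],
  [[0,0.5,0],[0,0,0],5],
  [[0,0,0],[0,0,0],5],
  [[0,0,0],[0,0,0],5],
  [[0,0,0],[0,0,0],5],
])

```text
time: 33.0
tcp_pos: [0.5275, -0.2067, 0.0369]
ee_rot: [-0.7, 0.7, -0.097, 0.097]
ft_force: [0.2, -0.0, -0.3]
gripper_width: 0.151
```

Emit:
send_rows([
  [[0,0.2,0],[0,0,0],5],
  [[0,0.2,0],[0,0,0],5],
  [[0,0.2,0],[0,0,0],5],
  [[0,0,0],[0,0,0],5],
  [[0,0,0],[0,0,0],5],
  [[0,0,0],[0,0,0],5],
  [[0,0,0],[0,0,0],5],
  [[0,0,0],[0,0,0],5],
])

```text
time: 34.0
tcp_pos: [0.5275, -0.2067, 0.0366]
ee_rot: [-0.7, 0.7, -0.097, 0.097]
ft_force: [-2.1, -0.1, 6.3]
gripper_width: 0.154
```

```bash
python3 s.py
```

```text
34.0 [ 0.642  0.741 -0.467  1.852  0.512  0.67  -0.405] [ 0.5275 -0.2067  0.0366] [-2.08 -0.07  6.34] [ 0.036  0.379 -0.024] 0.15381627047459728
x yaw -0.2759 cap rel 0.9615
```

Contact: Fz +6.3 N at 0.0366, as expected. I ease off slightly, then open.

Emit:
send_rows([
  [[0,-0.2,0],[0,0,0],5],
  [[0,0,0],[0,0,0],5],
  [[0,0,0],[0,0,0],16],
  [[0,0,0],[0,0,0],20],
  [[0,0,0],[0,0,0],26],
  [[0,0,0],[0,0,0],34],
  [[0,0,0],[0,0,0],40],
  [[0,0,0],[0,0,0],40],
])

```text
time: 35.0
tcp_pos: [0.5275, -0.2067, 0.0365]
ee_rot: [0.7, -0.7, 0.097, -0.097]
ft_force: [0.3, 0.2, -0.0]
gripper_width: 0.456
```

Emit:
send_rows([
  [[0,-5,0],[0,0,0],40],
  [[0,-12,0],[0,0,0],40],
  [[0,-20,0],[0,0,0],40],
  [[0,-30,0],[0,0,0],40],
  [[0,-40,0],[0,0,0],40],
  [[0,-40,0],[0,0,0],40],
  [[0,-30,0],[0,0,0],40],
  [[0,-10,0],[0,0,0],40],
])

```text
time: 36.0
tcp_pos: [0.5286, -0.2069, 0.2265]
ee_rot: [-0.7, 0.701, -0.096, 0.099]
ft_force: [-0.7, 0.4, 0.1]
gripper_width: 0.455
```

```bash
python3 s.py; python3 s5.py b
python3 - <<'E'
from h import *
im,d=snapshot('top'); save('topb',im); W=cloud('top',d)
ci=camera_info('wrist'); im,d=snapshot('wrist'); W=cloud('wrist',d,ci); z=W[...,2]
near=np.hypot(W[...,0]-.5275,W[...,1]+.2067)<.045
m=near&(z>.05)&(z<.08); print('bar',m.sum(),cv2.minAreaRect((W[m][:,:2]*1000).astype(np.float32)),np.percentile(z[m],[5,50,95]))
near=np.hypot(W[...,0]-.5275,W[...,1]+.2067)<.13
m=near&(z>.014)&(z<.022); print('traywall',m.sum(),cv2.minAreaRect((W[m][:,:2]*1000).astype(np.float32)))
E
```

```text
36.0 [ 0.756  0.48  -0.613  1.749  0.32   1.009 -0.252] [ 0.5286 -0.2069  0.2265] [-0.66  0.4   0.12] [-0.044 -0.028  0.027] 0.4554697899924644
x yaw -0.2759 cap rel 0.9615
[195.1, 96.4, 361.8, 250.4] 0.56 17497 ((524.31689453125, -209.78555297851562), (137.06314086914062, 152.33734130859375), 63.80622482299805) [0.00343622 0.00483326 0.01849405]
bar 879 ((526.9841918945312, -207.42926025390625), (48.50470733642578, 13.340887069702148), 74.18594360351562) [0.0597188  0.06141814 0.06269107]
traywall 2627 ((526.9971313476562, -207.58859252929688), (130.05868530273438, 150.13116455078125), 64.11802673339844)
```

View pics/wrist_b.png

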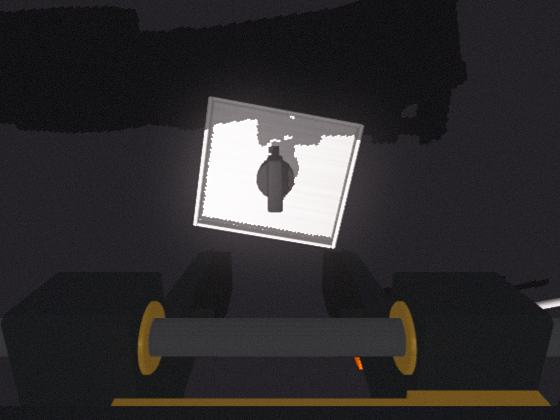

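View pics/scene_b.png

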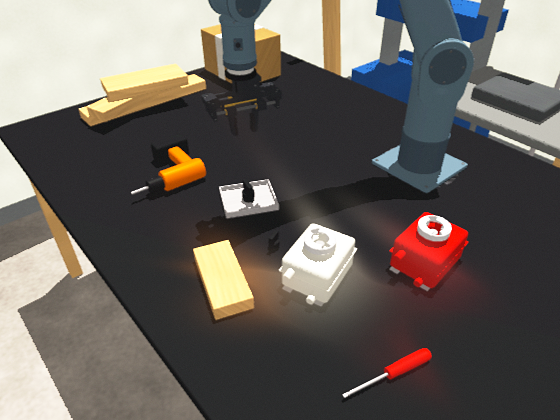

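The cap stands upright at the tray's centre (wrist px 275,180; scene px 248,192). Its bar top is at 0.061 (0.004+0.057). The tray has not moved and the gripper is clear.

```bash
python3 -c "
from rig import order; print(order.sign_off())"
```

```text
the job is handed in; nothing more can be done
None
```

The tank is open: the cap is off, standing upright in the middle of the steel tray, and the job was handed in at about 36 s of the 72 s allowed.

- **Opening:** I turned the cap counter-clockwise until it hooked on the first stop, at a yaw of about 0.24 rad. The yaw torque there was 0.36 Nm, which is about 13 N at the lugs. I eased back 0.135 rad, pressed about 6.3 mm (8 to 9 N at the wrist) and turned it to 0.72 rad past the stop. I then let it rise and lifted it off.
- **Placing:** I lowered it slowly into the tray, felt the floor at about 6 N, eased off slightly and let go.
- **Last checks:**
  - The cap's bar top is at 0.061 m, as expected for a cap standing on the tray floor.
  - The tray rim's fitted centre is within 1 mm of the first measurement. The network's tray outline was a few mm off that, so I relied on the rim fit.
  - The offcut, driver, drill and both look-alikes appear where they were in the scene picture, judged by eye and not measured.
- **Limits:** The neck load was never measured directly. From the wrist readings I estimate it peaked at about 23 N when the cap met the stop, against the 40 N limit.

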